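# Set a rack footplate overhanging for bolting

### The job

On the raised assembly stand, slide the big steel footplate, with fingertip pushes only and never lifting it, until its long side lies flush along the stand's aluminium back rail and its two-hole end hangs 45 mm out over the stand's open right-hand end (right as seen from the robot), so that bolts can be put up through the two holes from below. Leave everything else, on the stand and on the bench, where it is.

Things in the scene. Friction and masses are not known exactly. Their poses are not given: they have to be found in the camera images.
- plate: the footplate: loose flat steel plate 100 (its x) x 160 (its y) x 6 mm, about 0.75 kg; origin at the centre of its underside. Two 14 mm holes 22 mm from its -y end mark the end to overhang; one 18 mm hole near its +y end. Its +x long side faces the rail. Starts flat and wholly on the stand, up to 0.3 rad from square, 8 to 50 mm off the rail. Slides at up to about 10 N
- plate_end (a point): middle of the plate's two-hole end edge (-y end), on the top face, 6 mm above the board
- plate_corner_a (a point): the plate's rail-side corner at the two-hole end, on the top face (plate x = +50 mm, y = -80 mm)
- plate_corner_b (a point): the plate's rail-side corner at the other end, on the top face (plate x = +50 mm, y = +80 mm)
- stand: the assembly stand, fixed: plywood board 240 (its x) x 440 mm (its y) on steel legs, top face 90 mm above the bench; origin on the bench under the board's centre, x away from the robot, y to its left, turned up to 0.2 rad. An aluminium back rail, 4 mm thick, runs along the whole rear edge: inner face at x = +120 mm, 22 mm above the board. The other edges are open
- stand_edge (a point): middle of the stand's right-hand open end (stand y = -220 mm), on the board's top face: the edge over which the plate must hang
- stand_rail (a point): middle of the back rail's inner face, at the level of the board's top face (stand x = +120 mm, y = 0)
- shim: bystander: small square steel plate 70 x 70 x 5 mm with one middle hole, lying near the left end of the stand; origin at the centre of its underside. Not to be moved
- bolt_left: bystander: M16 hexagon bolt standing on its head, 27 mm over the head, 65 mm tall, near the left end of the stand; origin under its middle. Not to be moved
- bolt_right: bystander: a like bolt standing at the near right-hand corner of the stand; origin under its middle. Not to be moved
- nut_bin: bystander: red open-fronted parts bin 160 x 100 x 75 mm with nuts, on the bench to the right; origin under its middle
- spanner: bystander: spanner 200 mm long lying on the bench, near right
- tape: bystander: roll of brown parcel tape 100 mm across, 48 mm high, on the bench to the left; origin under its middle
- hammer: bystander: hammer 280 mm long lying on the bench, near left
Not all that is in view belongs to the job. Several things have the shape of the plate; the one meant has the colours described above.

How it is judged:
At the end, for the whole second after the job is handed in: the plate lies flat and still on the stand's board, both corners of its long side within 3.5 mm of the back rail, its two-hole end 45 mm (39 to 51) beyond the stand's right-hand end (y of plate_end in the frame of stand between -0.271 and -0.259 m and x of plate_corner_a in the frame of stand between 0.1165 and 0.123 m and x of plate_corner_b in the frame of stand between 0.1165 and 0.123 m and z of plate in the frame of stand between 0.087 and 0.093 m and angle between plate's own z axis and vertical below 0.03 rad and linear speed of plate below 0.01 m/s); the robot touches nothing.
It fails at once if the footplate is lifted (more than 10 mm) or falls off the stand (z of plate in the frame of stand above 0.1 m or z of plate in the frame of stand below 0.08 m).
It fails at once if the footplate is tipped up or over the edge (angle between plate's own z axis and vertical above 0.12 rad).
It fails at once if a bystander on the stand (square plate, bolts) is moved more than 12 mm or knocked over (distance of any of shim, bolt_left, bolt_right from where it was at the start of the episode above 0.012 m or angle between any of shim, bolt_left, bolt_right's own z axis and vertical above 0.3 rad).
It fails at once if a bystander on the bench is moved more than 20 mm (distance of any of nut_bin, spanner, tape, hammer from where it was at the start of the episode above 0.02 m).
It also fails if it takes over 54 s, if anything falls off the work surface, if the arm or the gripper's body presses on something with over 40 N, if the wrist force passes 120 N, or if a joint passes its speed limit or range.

### The arm

A 6-joint arm with a two-finger parallel gripper is mounted at the origin on the work surface. World frame = base frame: x ahead of the robot, y to its left, z up, the work surface at z = 0. Lengths are in m, angles in rad, forces in N, time in s.
With the tool pointing down it reaches from about 0.3 to 0.775 m from the base axis. Payload 14.6 kg.
Tool frame: the origin (TCP) lies midway between the tips of the shut fingers; the grasp point (between the pads) lies 19 mm behind it (ctrl.tcp_to_grasp is the distance from the TCP to the grasp point, in m); x points along the fingers, y is the direction in which the jaws open and shut, and the axes are right-handed (so a half turn about x gives the same grasp; the last joint's range is limited). The gripper opens to 94 mm and grips with 3 to 60 N. Pads are 16 mm wide; open, the fingers measure 119 mm over their backs; the gripper's body (75 mm by 177 mm) begins 78 mm behind the grasp point.
Start: joints at [-1.226, 0.3, 1.521, -0, 1.321, -0.067], TCP at [0.22, -0.504, 0.205] pointing down, gripper open.
Joint ranges: [-3.03, 3.03], [-0.79, 2.21], [0.23, 2.52], [-1.04, 4.18], [0, 3.07], [-2.55, 2.55]. Speed limits (rad/s): [2.22, 2.22, 2.57, 3.14, 3.14, 3.14].

### API

Orientations are given as [roll, pitch, yaw] about the fixed x, y, z axes, in that order (R = Rz(yaw) Ry(pitch) Rx(roll)).
In Python, from station import ctrl gives the robot as it stands.
- The arm moves only by the tool jog_arm, never from a script. Its argument "rows" is one flat list of numbers, 7 for each row, row after row: the shift along the world's x, y, z in m, then the turn, a rotation vector about the world's x, y, z in degrees, then the closure, from 0 (fully open) to 1 (shut). A call has 1 to 8 rows; each row shifts and turns the commanded pose from where the row before left it; what a row does not reach is not made up. A row lasts 1/12 s, in which the tool goes at most 41.7 mm and 7.16 degrees, less where a joint would pass 70% of its speed; a pose out of reach is approached as far as the arm can. A call with a gripper value outside its range is refused whole. The fingers move at their own pace and stop on an object; "squeeze" is the grip in N (left out, the last holds). Time passes only in rows, so rows that do not move let the fingers close. It gives the time, the measured TCP pose, the force and the opening at its end, in the units of the state.
- ctrl.get_obs(): the state, without advancing time (a new reading comes with each control period).
- ctrl.camera(name): name is "scene" or "top" or "wrist"; returns (picture, depth): 400x640x3 uint8, red, green, blue; 400x640 float32, m along the optical axis (not along the pixel's ray), 0 where there is no reading.
- ctrl.camera_model(name): a dict with "K" (3x3 intrinsics, pixels), "extrinsics" (4x4, takes a point from camera to world coordinates). Camera axes: x right, y down, z forward; pixel columns grow to the right and rows downward; lengths in m; the calibration is good to about 2 mm. A picture is of the moment at which its call begins: read the wrist's pose just before it. camera_model takes no time and is no camera call; for the wrist camera it gives the pose at the moment of the call.
- ctrl.hand_in(): hands the job in, once; it reports no verdict.
The state is a dict: "time_s": time; "qpos": joint angles; "joint_vel": joint speeds; "tau": joint torques, N m; "ee_pos": TCP position; "eef_rot": TCP orientation; "force": force on the tool from outside, world axes, zero at the start; "moment": the same for the moment, N m; "grip_width": finger opening in m.
Only numpy, scipy, OpenCV 4.12 (cv2) and the standard library are available. Lean on these libraries where they do the work, as an engineer would, in place of code of your own. Each camera call takes 0.05 s, during which the arm holds its last target.

## Working session

There is one attempt and no reset: what is moved stays moved. The work goes in short steps, Python scripts to look and compute and a tool call to move; the robot and the scene stay as the last step left them, time stands still between calls to the robot, and variables do not carry over. Pictures are saved under pics/ and viewed, and the job is handed in when it is done.

Besides the shell and the picture viewer there is one more tool, called after "Emit:" as name(argument=value, ...) on one line, values as JSON. jog_arm: Moves the arm, as the interface text tells. Its arguments: {"type":"object","properties":{"rows":{"type":"array"},"squeeze":{"type":"number"}},"required":["rows"]}

```bash
ls; mkdir -p pics; python3 - <<'E'
from station import ctrl
import cv2,numpy as np
print(ctrl.get_obs())
for n in("top","scene"):
    p,d=ctrl.camera(n);m=ctrl.camera_model(n);print(n,m)
    cv2.imwrite(f"pics/{n}0.png",p[:,:,::-1]);np.savez(f"{n}0.npz",p=p,d=d,**m)
E
```

```text
pics
{'time_s': 0.0, 'qpos': array([-1.22561356e+00,  3.00502455e-01,  1.52160244e+00, -8.05229847e-06,
        1.32067019e+00, -6.66206183e-02]), 'joint_vel': array([-0.00109519,  0.00059583, -0.00011303, -0.00049245, -0.00136572,
        0.00088902]), 'tau': array([-2.74365530e-04, -5.31813276e+01, -3.52740777e+01,  7.08101084e-02,
        2.43779970e-02, -1.03268655e-04]), 'ee_pos': array([ 0.22003962, -0.50377713,  0.20486009]), 'eef_rot': array([-1.63082104,  1.56961386,  1.92257699]), 'force': array([-0.15917164, -0.01458767, -0.30965672]), 'moment': array([0.01865559, 0.03361744, 0.02221544]), 'grip_width': 0.09400585825216011}
top {'K': array([[392.57722917,   0.        , 324.72148639],
       [  0.        , 392.57722917, 200.13554851],
       [  0.        ,   0.        ,   1.        ]]), 'extrinsics': array([[-0.00457553, -0.99342815,  0.11436601,  0.3346725 ],
       [-0.999927  ,  0.00326622, -0.01163312,  0.00439009],
       [ 0.01118312, -0.11441089, -0.99337057,  1.37848916],
       [ 0.        ,  0.        ,  0.        ,  1.        ]])}
scene {'K': array([[438.92383114,   0.        , 328.6500244 ],
       [  0.        , 438.92383114, 201.09093442],
       [  0.        ,   0.        ,   1.        ]]), 'extrinsics': array([[-0.85331455,  0.29231064, -0.43175081,  0.9953359 ],
       [ 0.52110191,  0.50595406, -0.68735965,  0.80432451],
       [ 0.01752354, -0.81152017, -0.58406159,  0.80030278],
       [ 0.        ,  0.        ,  0.        ,  1.        ]])}
```

View pics/top0.png

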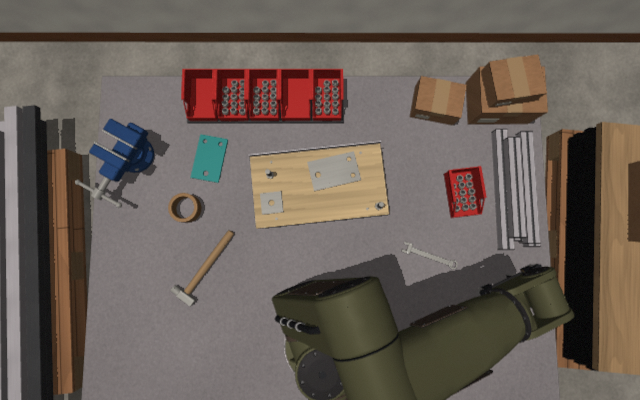

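View pics/scene0.png

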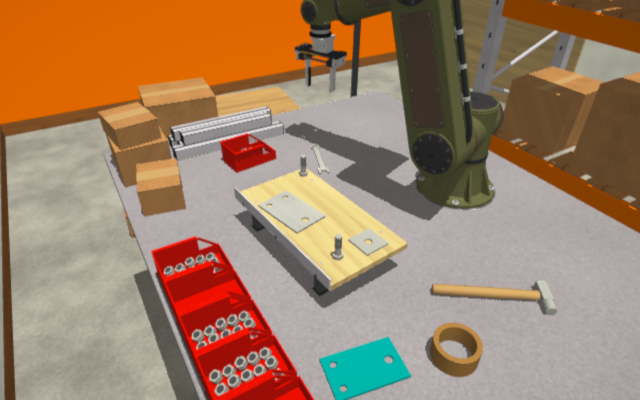

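```bash
python3 - <<'E'
import cv2,numpy as np
p=cv2.imread("pics/top0.png")
c=p[60:260,180:480]
cv2.imwrite("pics/top0c.png",cv2.resize(c[0:200,:200],None,fx=3,fy=3,interpolation=cv2.INTER_CUBIC))
cv2.imwrite("pics/top0d.png",cv2.resize(c[0:200,100:],None,fx=3,fy=3,interpolation=cv2.INTER_CUBIC))
E
```

```text
(no output)
```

View pics/top0d.png

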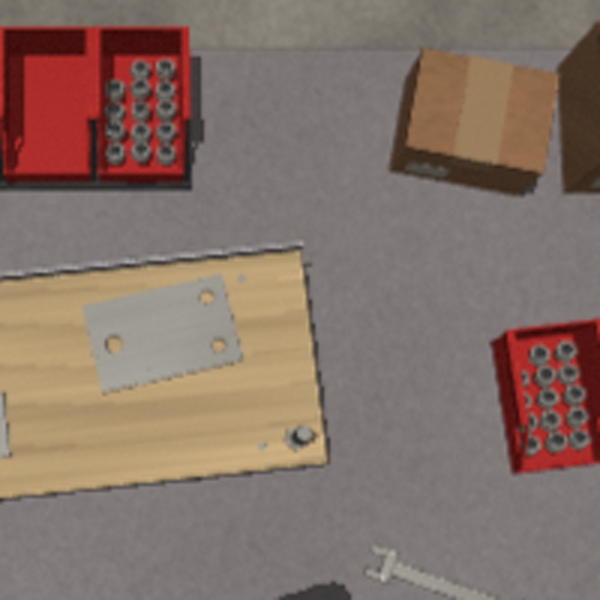

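View pics/top0c.png

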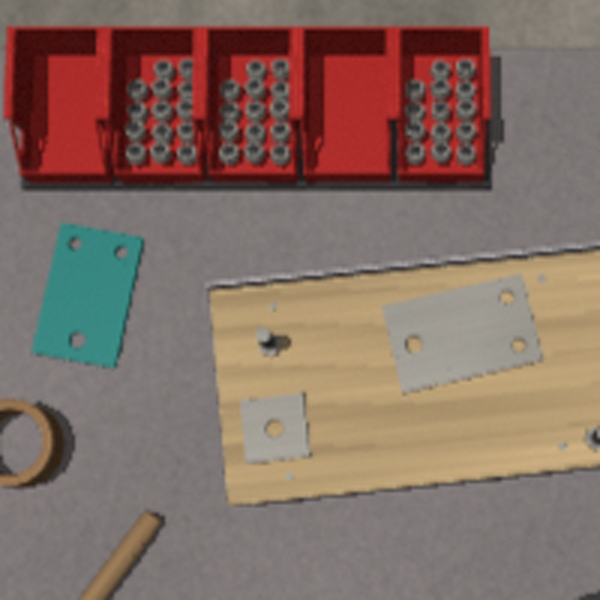

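Candidates for the plate: grey steel three-hole plate on the stand (334,171), teal three-hole plate on the bench (209,158), and the small one-hole shim (272,203). I choose the grey one: it has its two-hole end to the right and lies on the stand, as the close crop confirms.

```bash
cat > h.py <<'E'
import numpy as np,cv2
from scipy.optimize import least_squares
def px2w(uv,z,K,E):
    uv=np.atleast_2d(uv).astype(float)
    r=np.c_[(uv[:,0]-K[0,2])/K[0,0],(uv[:,1]-K[1,2])/K[1,1],np.ones(len(uv))]@E[:3,:3].T
    t=(z-E[2,3])/r[:,2]
    return E[:3,3]+r*t[:,None]
def w2px(P,K,E):
    c=(np.atleast_2d(P)-E[:3,3])@E[:3,:3]
    return c[:,:2]/c[:,2:]*[K[0,0],K[1,1]]+[K[0,2],K[1,2]]
def wood(p):
    h=cv2.cvtColor(p,cv2.COLOR_RGB2HSV)
    return ((h[...,0]>10)&(h[...,0]<30)&(h[...,1]>60)&(h[...,2]>80)).astype(np.uint8)
E
python3 - <<'E'
from h import *
d=np.load("top0.npz");p=d['p'];K=d['K'];E=d['extrinsics']
w=wood(p)[130:235,240:400]
cv2.imwrite("pics/w.png",cv2.resize(w*255,None,fx=4,fy=4,interpolation=0))
c,_=cv2.findContours(w,cv2.RETR_CCOMP,cv2.CHAIN_APPROX_NONE)
for k in c:
    a=cv2.contourArea(k)
    if a>60:
        r=cv2.minAreaRect(k); b=cv2.boxPoints(r)+[240,130]
        W=px2w(b,0.09,K,E) ; print(a,b.round(1).tolist(),W.round(4).tolist())
for n,uv in dict(boltR=(380,206),boltL=(269,175)).items(): print(n,px2w(uv,.1,K,E))
E
```

```text
9411.5 [[248.3, 156.2], [381.8, 142.4], [389.3, 214.5], [255.8, 228.3]] [[0.6316, 0.2439, 0.09], [0.6782, -0.2038, 0.09], [0.4347, -0.2232, 0.09], [0.391, 0.2153, 0.09]]
66.0 [[372.5, 205.5], [379.5, 198.5], [385.5, 204.5], [378.5, 211.5]] [[0.4647, -0.1685, 0.09], [0.4879, -0.1921, 0.09], [0.4678, -0.2116, 0.09], [0.4447, -0.1879, 0.09]]
505.0 [[258.1, 192.1], [281.7, 189.5], [284.3, 212.6], [260.7, 215.3]] [[0.5105, 0.2093, 0.09], [0.519, 0.1315, 0.09], [0.4421, 0.1224, 0.09], [0.4337, 0.1998, 0.09]]
72.0 [[261.5, 172.5], [267.5, 166.5], [275.5, 174.5], [269.5, 180.5]] [[0.5762, 0.1991, 0.09], [0.5964, 0.1794, 0.09], [0.5693, 0.1525, 0.09], [0.5492, 0.1722, 0.09]]
1519.0 [[305.5, 160.8], [354.5, 149.3], [361.8, 180.3], [312.8, 191.9]] [[0.6154, 0.053, 0.09], [0.6545, -0.1114, 0.09], [0.5489, -0.1343, 0.09], [0.5107, 0.0287, 0.09]]
boltR [[ 0.46191797 -0.19170397  0.1       ]]
boltL [[0.56589807 0.17278502 0.1       ]]
```

View pics/w.png

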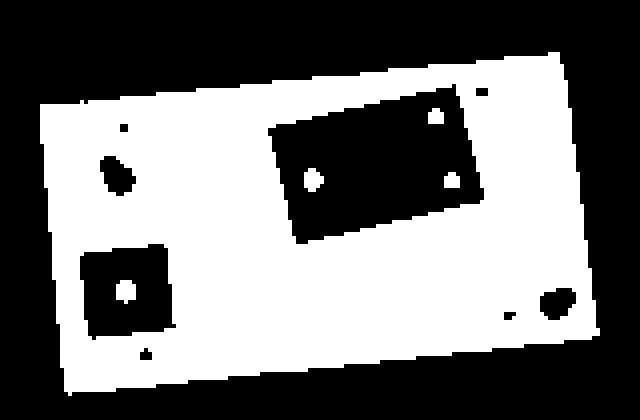

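```bash
python3 - <<'E'
from station import ctrl
import numpy as np
from scipy.spatial.transform import Rotation as R
o=ctrl.get_obs();M=R.from_euler('xyz',o['eef_rot']).as_matrix();print(M.round(3))
E=ctrl.camera_model("wrist")['extrinsics'];print(E.round(3),ctrl.camera_model("wrist")['K'])
print((M.T@(E[:3,3]-o['ee_pos'])).round(3))
E
```

```text
[[-0.     0.4   -0.916]
 [ 0.001 -0.916 -0.4  ]
 [-1.    -0.001 -0.   ]]
[[ 0.4   -0.885 -0.237  0.288]
 [-0.917 -0.386 -0.103 -0.474]
 [-0.     0.259 -0.966  0.386]
 [ 0.     0.     0.     1.   ]] [[335.32539234   0.         322.59450417]
 [  0.         335.32539234 203.34953064]
 [  0.           0.           1.        ]]
[-0.181 -0.    -0.074]
```

Emit:
jog_arm(rows=[0.019, 0.028, 0.012, 0, 0, -1.12, 0, 0.019, 0.028, 0.012, 0, 0, -1.12, 0, 0.019, 0.028, 0.012, 0, 0, -1.12, 0, 0.019, 0.028, 0.012, 0, 0, -1.12, 0, 0.019, 0.028, 0.012, 0, 0, -1.12, 0, 0.019, 0.028, 0.012, 0, 0, -1.12, 0, 0.019, 0.028, 0.012, 0, 0, -1.12, 0, 0.019, 0.028, 0.011, 0, 0, -1.12, 0])

```text
time_s: 0.77
ee_pos: [0.3727, -0.2785, 0.301]
eef_rot: [2.838, 1.571, -0.049]
force: [1.0, -0.9, -0.3]
grip_width: 0.0939
```

Emit:
jog_arm(rows=[0.0185, 0.0275, 0, 0, 0, -1.12, 0, 0.0185, 0.0275, 0, 0, 0, -1.12, 0, 0.0185, 0.0275, 0, 0, 0, -1.12, 0, 0.0185, 0.0275, 0, 0, 0, -1.12, 0, 0.0185, 0.0275, 0, 0, 0, -1.12, 0, 0.0185, 0.0275, 0, 0, 0, -1.12, 0, 0.0185, 0.0275, 0, 0, 0, -1.12, 0, 0.0185, 0.0275, 0, 0, 0, -1.12, 0])

```text
time_s: 1.43
ee_pos: [0.5207, -0.0584, 0.3002]
eef_rot: [-0.272, 1.57, 2.968]
force: [-0.1, -0.2, 0.1]
grip_width: 0.0941
```

Emit:
jog_arm(rows=[0, 0, 0, 0, 0, 0, 0, 0, 0, 0, 0, 0, 0, 0])

```text
time_s: 1.6
ee_pos: [0.5204, -0.0589, 0.2997]
eef_rot: [-0.246, 1.569, 2.997]
force: [-0.8, 0.5, 0.2]
grip_width: 0.0936
```

```bash
cat > snap.py <<'E'
from station import ctrl
import numpy as np,cv2,sys
n,cam=sys.argv[1],sys.argv[2]
o=ctrl.get_obs();m=ctrl.camera_model(cam);p,d=ctrl.camera(cam)
cv2.imwrite(f"pics/{n}.png",p[:,:,::-1]);np.savez(n+".npz",p=p,d=d,**m)
print(o['time_s'],o['ee_pos'].round(4),o['eef_rot'].round(3),o['force'].round(1))
E
python3 snap.py w1 wrist
```

```text
1.6 [ 0.5204 -0.0589  0.2997] [-0.246  1.569  2.997] [-0.8  0.5  0.2]
```

View pics/w1.png

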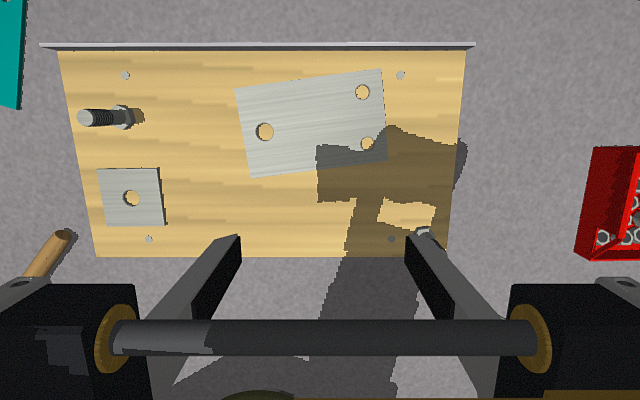

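```bash
cat > fit.py <<'E'
from h import *
def edge(g,a,b,w=6,trim=.1):
    """subpixel line near segment a-b by max gradient; returns points"""
    a,b=np.float64(a),np.float64(b);t=(b-a)/np.linalg.norm(b-a);n=np.array([-t[1],t[0]])
    s=np.linspace(trim,1-trim,60);o=np.arange(-w,w+.01,.25)
    P=a+(b-a)*s[:,None];Q=P[:,None]+o[None,:,None]*n
    v=cv2.remap(g.astype(np.float32),Q[...,0].astype(np.float32),Q[...,1].astype(np.float32),cv2.INTER_LINEAR)
    v=cv2.GaussianBlur(v,(9,1),1.5)
    d=np.abs(np.gradient(v,axis=1));k=d.argmax(1)
    pts=P+o[k][:,None]*n
    l=cv2.fitLine(pts.astype(np.float32),cv2.DIST_HUBER,0,.01,.01).ravel()
    r=(pts-l[2:])@np.array([-l[1],l[0]])
    return l,np.median(abs(r))
def isect(l,m):
    A=np.c_[l[:2],-m[:2]];s=np.linalg.solve(A,m[2:]-l[2:]);return l[2:]+s[0]*l[:2]
def poly(g,c,w=6):
    L=[edge(g,c[i],c[(i+1)%4],w) for i in range(4)]
    print('res',[round(float(x[1]),2) for x in L])
    return np.array([isect(L[i-1][0],L[i][0]) for i in range(4)])
def pose(W,pts):
    """rigid 2D fit: local pts -> world W"""
    f=lambda q:(np.c_[pts[:,0]*np.cos(q[2])-pts[:,1]*np.sin(q[2])+q[0],pts[:,0]*np.sin(q[2])+pts[:,1]*np.cos(q[2])+q[1]]-W[:,:2]).ravel()
    s=least_squares(f,[*W[:,:2].mean(0),.1]);return s.x,s.fun.reshape(-1,2)
PL=np.array([[.05,.08],[.05,-.08],[-.05,-.08],[-.05,.08]])
SL=np.array([[.12,.22],[.12,-.22],[-.12,-.22],[-.12,.22]])
def instand(P,s):
    d=np.atleast_2d(P)[:,:2]-s[:2];c,k=np.cos(s[2]),np.sin(s[2]);return np.c_[d[:,0]*c+d[:,1]*k,-d[:,0]*k+d[:,1]*c]
E
python3 - <<'E'
from fit import *
d=np.load("w1.npz");p=d['p'];K=d['K'];E=d['extrinsics']
lab=cv2.cvtColor(p,cv2.COLOR_RGB2LAB).astype(float)
h=cv2.cvtColor(p,cv2.COLOR_RGB2HSV)[...,1].astype(float)
c=poly(h,[(234,89),(381,69),(388,158),(250,179)])
W=px2w(c,.096,K,E);q,r=pose(W,PL);print('plate',c.round(1).tolist(),q.round(4),(r*1e3).round(1).tolist())
b=poly(h,[(57,51),(466,51),(447,257),(97,257)],4)
W=px2w(b,.09,K,E);s,r=pose(W,SL);print('stand',b.round(1).tolist(),s.round(4),(r*1e3).round(1).tolist())
np.save('stand.npy',s)
x=np.cos(q[2])*PL[:,0]-np.sin(q[2])*PL[:,1]+q[0];y=np.sin(q[2])*PL[:,0]+np.cos(q[2])*PL[:,1]+q[1]
print(instand(np.c_[x,y],s).round(4).tolist(),instand(q[None,:2],s),q[2]-s[2])
# edges: reprojected
z=p[30:70,20:120];cv2.imwrite("pics/w1a.png",cv2.resize(np.hstack([z,p[30:70,400:500]])[:,:,::-1],None,fx=4,fy=4,interpolation=0))
print(p[36:60,200].tolist())
P=[[s[0]+np.cos(s[2])*a-np.sin(s[2])*b,s[1]+np.sin(s[2])*a+np.cos(s[2])*b,zz] for a,b,zz in [(.12,0.1,.09),(.12,.1,.112),(.124,.1,.112)]]
print(w2px(P,K,E))
E
```

```text
res [0.24, 0.16, 0.14, 0.11]
plate [[233.3000030517578, 87.5999984741211], [381.0, 67.5], [388.0, 160.3000030517578], [250.3000030517578, 178.10000610351562]] [ 0.58   -0.0422  0.2289] [[-0.2, -0.4], [-0.3, 0.4], [0.1, 0.3], [0.5, -0.3]]
res [0.13, 0.18, 0.11, 0.16]
stand [[56.29999923706055, 50.70000076293945], [466.3999938964844, 49.29999923706055], [445.29998779296875, 256.5], [95.5999984741211, 256.79998779296875]] [0.5329 0.0083 0.1029] [[0.3, -0.1], [-0.5, 0.4], [0.3, 0.3], [-0.1, -0.6]]
[[0.0812, 0.0307], [0.1013, -0.1281], [0.0021, -0.1406], [-0.018, 0.0181]] [[ 0.04167133 -0.05497919]] 0.12599316625125928
[[139, 135, 136], [140, 134, 136], [144, 142, 142], [135, 132, 133], [136, 133, 132], [139, 138, 138], [148, 144, 145], [185, 182, 186], [181, 181, 182], [192, 188, 192], [106, 104, 108], [58, 58, 59], [62, 66, 66], [54, 57, 64], [87, 80, 65], [206, 174, 111], [213, 185, 122], [203, 177, 116], [201, 173, 116], [196, 170, 111], [197, 170, 112], [200, 173, 114], [202, 173, 116], [203, 176, 117]]
[[168.1009455   50.25634147]
 [158.43529289  46.32030183]
 [157.92350402  42.0053429 ]]
```

View pics/w1a.png

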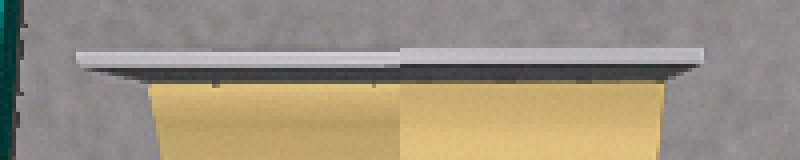

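The wrist picture shows the rail base from (56,51) to (466,49), the plate corners at (233,88), (381,68), (388,160), (250,178), and the two-hole end on the right. In the stand frame the plate centre is at (0.042, -0.055), turned 0.126 rad. First push: both open fingertips on the near long side, toward the rail.

Emit:
jog_arm(rows=[-0.015, 0.001, -0.034, 0, 0, 0, 0, -0.014, 0.002, -0.034, 0, 0, 0, 0, 0, 0, -0.034, 0, 0, 0, 0, 0, 0, -0.034, 0, 0, 0, 0, 0, 0, -0.034, 0, 0, 0, 0, 0, 0, -0.025, 0, 0, 0, 0, 0, 0, -0.009, 0, 0, 0, 0, 0, 0, -0.003, 0, 0, 0, 0])

```text
time_s: 2.32
ee_pos: [0.4902, -0.0578, 0.0924]
eef_rot: [-0.259, 1.568, 2.98]
force: [0.0, 1.3, 0.1]
grip_width: 0.0939
```

```bash
python3 snap.py w2 wrist; python3 - <<'E'
from station import ctrl
from fit import *
o=ctrl.get_obs();s=np.load('stand.npy');print(instand(o['ee_pos'][None],s))
from scipy.spatial.transform import Rotation as R
M=R.from_euler('xyz',o['eef_rot']).as_matrix();print(M[:,1].round(4),M[:,0].round(4),o['force'])
E
```

```text
2.3167 [ 0.4902 -0.0578  0.0924] [-0.259  1.568  2.98 ] [0.  1.3 0.1]
[[-0.04859867 -0.06129792]]
[ 9.790e-02 -9.952e-01 -1.000e-04] [-8.e-04  1.e-04 -1.e+00] [-0.57315873  0.9023557  -0.29177048]
```

View pics/w2.png

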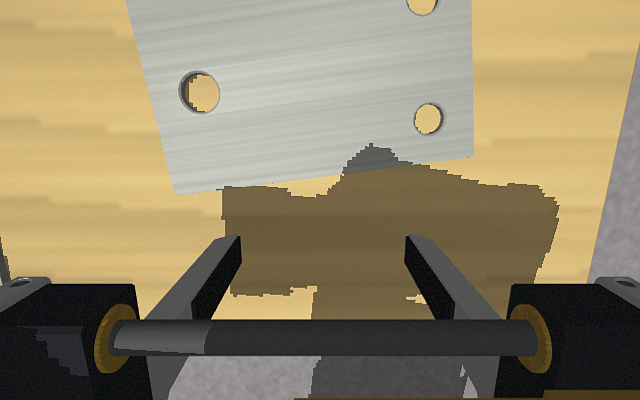

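The fingertips at (235,240) and (410,240) straddle the middle of the near long side, clear of the plate. Pushing.

Emit:
jog_arm(rows=[0.005, 0.0005, 0, 0, 0, 0, 0, 0.005, 0.0005, 0, 0, 0, 0, 0, 0.005, 0.0005, 0, 0, 0, 0, 0, 0.005, 0.0005, 0, 0, 0, 0, 0, 0.005, 0.0005, 0, 0, 0, 0, 0, 0.005, 0.0005, 0, 0, 0, 0, 0, 0.005, 0.0005, 0, 0, 0, 0, 0, 0.005, 0.0005, 0, 0, 0, 0, 0])

```text
time_s: 3.03
ee_pos: [0.5311, -0.0527, 0.0934]
eef_rot: [-0.363, 1.569, 2.878]
force: [-5.5, 1.8, 3.9]
grip_width: 0.094
```

Emit:
jog_arm(rows=[0.003, 0.0003, 0, 0, 0, 0, 0, 0.003, 0.0003, 0, 0, 0, 0, 0, 0.003, 0.0003, 0, 0, 0, 0, 0, 0.003, 0.0003, 0, 0, 0, 0, 0])

```text
time_s: 3.37
ee_pos: [0.543, -0.0518, 0.0933]
eef_rot: [-0.12, 1.569, 3.121]
force: [-6.1, 0.5, 2.4]
grip_width: 0.094
```

```bash
python3 snap.py w3 wrist; python3 - <<'E'
from station import ctrl
from fit import *
o=ctrl.get_obs();s=np.load('stand.npy');print(instand(o['ee_pos'][None],s),o['force'])
E
```

```text
3.3667 [ 0.543  -0.0518  0.0933] [-0.12   1.569  3.121] [-6.1  0.5  2.4]
[[ 0.00432528 -0.06074912]] [-3.71715421  0.71024754  0.67559563]
```

View pics/w3.png

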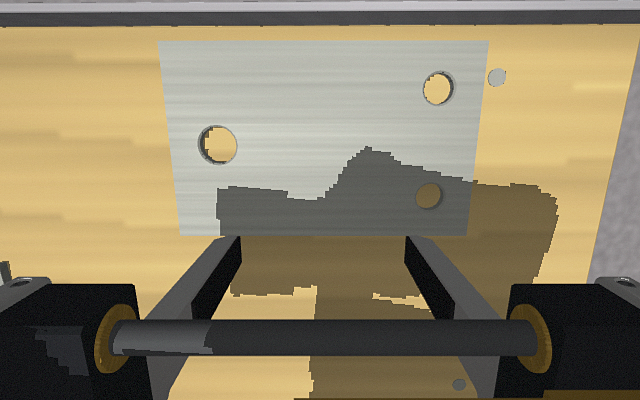

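The plate is square to the rail, with a gap of about 8 mm (its top edge at row 40, rail base at row 24). I'll close most of the gap, then back off.

Emit:
jog_arm(rows=[0.003, 0.0003, 0, 0, 0, 0, 0, 0.002, 0.0002, 0, 0, 0, 0, 0, 0.0015, 0.0002, 0, 0, 0, 0, 0, 0, 0, 0, 0, 0, 0, 0])

```text
time_s: 3.75
ee_pos: [0.5497, -0.0511, 0.0933]
eef_rot: [-0.029, 1.571, -3.072]
force: [-2.5, -0.4, 0.4]
grip_width: 0.0939
```

```bash
python3 snap.py w4 wrist; python3 - <<'E'
from fit import *
d=np.load("w4.npz");p=d['p'];K=d['K'];E=d['extrinsics']
cv2.imwrite("pics/w4a.png",cv2.resize(p[0:120,100:540][:,:,::-1],None,fx=1.8,fy=1.8))
E
```

```text
3.75 [ 0.5497 -0.0511  0.0933] [-0.029  1.571 -3.072] [-2.5 -0.4  0.4]
```

View pics/w4a.png

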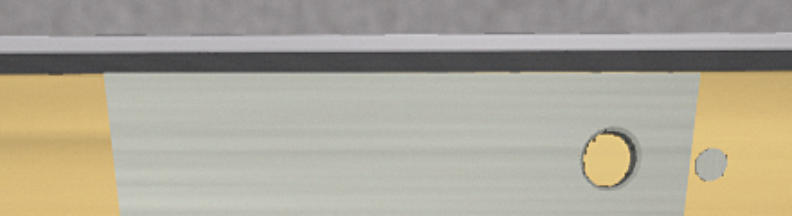

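```bash
python3 - <<'E'
from fit import *
d=np.load("w4.npz");K=d['K'];E=d['extrinsics'];s=np.load('stand.npy')
print(instand(px2w([(157.8,40.5),(488.5,39.5),(166,120),(482,120)],.096,K,E),s).round(4))
E
```

```text
[[ 0.119   0.019 ]
 [ 0.1188 -0.1422]
 [ 0.0814  0.0197]
 [ 0.0807 -0.1435]]
```

Emit:
jog_arm(rows=[-0.01, -0.001, 0, 0, 0, 0, 0, 0, 0, 0.03, 0, 0, 0, 1, 0, 0, 0.03, 0, 0, 0, 1, 0.016, 0.028, 0, 0, 0, 0, 1, 0.016, 0.028, 0, 0, 0, 0, 1, 0.016, 0.028, 0, 0, 0, 0, 1, 0.015, 0.029, 0, 0, 0, 0, 1, 0, 0, 0, 0, 0, 0, 1], squeeze=10)

```text
time_s: 4.47
ee_pos: [0.6044, 0.0652, 0.1534]
eef_rot: [-2.754, 1.569, 0.49]
force: [-0.4, -0.3, -0.0]
grip_width: 0.051
```

```bash
python3 snap.py w5 wrist; python3 - <<'E'
from station import ctrl
from fit import *
o=ctrl.get_obs();s=np.load('stand.npy');print(instand(o['ee_pos'][None],s),o['force'],o['grip_width'])
E
```

```text
4.4667 [0.6044 0.0652 0.1534] [-2.754  1.569  0.49 ] [-0.4 -0.3 -0. ]
[[0.0758251  0.04737884]] [-0.63609926 -0.02246439  0.34212022] 0.046987746114922097
```

View pics/w5.png

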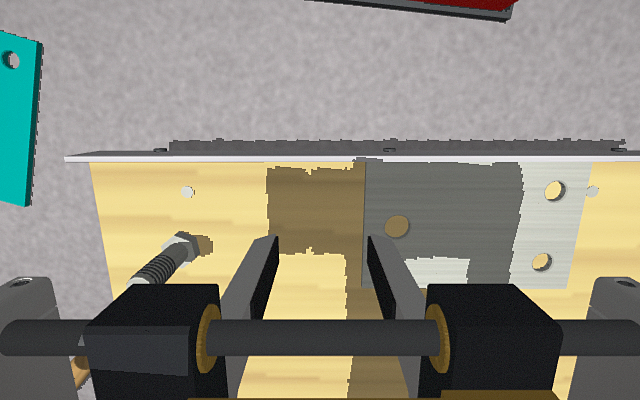

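Emit:
jog_arm(rows=[0, 0, 0, 0, 0, 0, 1, 0, 0, 0, 0, 0, 0, 1, 0, 0, 0, 0, 0, 0, 1, 0, 0, 0, 0, 0, 0, 1, 0, 0, 0, 0, 0, 0, 1, 0, 0, 0, 0, 0, 0, 1, 0, 0, 0, 0, 0, 0, 1, 0, 0, 0, 0, 0, 0, 1])

```text
time_s: 5.18
ee_pos: [0.6026, 0.0608, 0.1535]
eef_rot: [2.778, 1.571, -0.264]
force: [0.1, -0.2, -0.7]
grip_width: 0.0009
```

Emit:
jog_arm(rows=[0, 0, -0.03, 0, 0, 0, 1, 0, 0, -0.02, 0, 0, 0, 1, 0, 0, -0.008, 0, 0, 0, 1, 0, 0, -0.0025, 0, 0, 0, 1, 0, 0, 0, 0, 0, 0, 1])

```text
time_s: 5.6
ee_pos: [0.6027, 0.0609, 0.0931]
eef_rot: [-0.141, 1.571, 3.1]
force: [-0.5, -0.3, -0.2]
grip_width: 0.0007
```

```bash
python3 snap.py w6 wrist; python3 - <<'E'
from station import ctrl
from fit import *
o=ctrl.get_obs();s=np.load('stand.npy');print(instand(o['ee_pos'][None],s),o['force'],o['grip_width'])
E
```

```text
5.6 [0.6027 0.0609 0.0931] [-0.141  1.571  3.1  ] [-0.5 -0.3 -0.2]
[[0.07525169 0.04517003]] [ 0.05321731 -0.35734084  0.35145318] 0.00041656196935164867
```

View pics/w6.png

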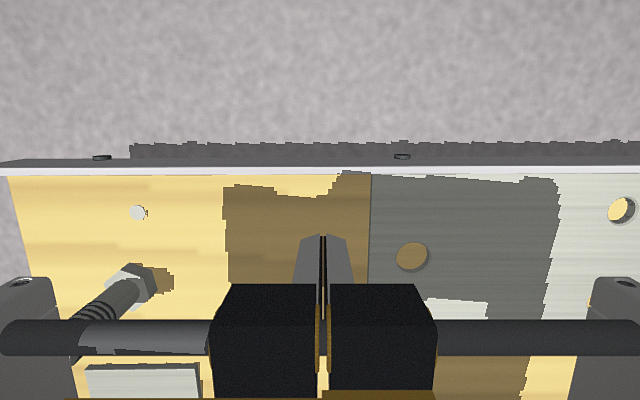

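The shut fingers (tips at (325,240)) are beside the plate's left end (edge at column 370). Pushing along the rail.

Emit:
jog_arm(rows=[0.0006, -0.006, 0, 0, 0, 0, 1, 0.0006, -0.006, 0, 0, 0, 0, 1, 0.0006, -0.006, 0, 0, 0, 0, 1, 0.0006, -0.006, 0, 0, 0, 0, 1, 0.0006, -0.006, 0, 0, 0, 0, 1, 0.0006, -0.006, 0, 0, 0, 0, 1, 0.0006, -0.006, 0, 0, 0, 0, 1, 0.0006, -0.006, 0, 0, 0, 0, 1])

```text
time_s: 6.32
ee_pos: [0.6077, 0.0128, 0.0935]
eef_rot: [-2.364, 1.569, 0.877]
force: [0.1, 5.0, 3.8]
grip_width: 0.0006
```

```bash
python3 snap.py w7 wrist; python3 - <<'E'
from station import ctrl
from fit import *
o=ctrl.get_obs();s=np.load('stand.npy');print(instand(o['ee_pos'][None],s),o['force'],o['grip_width'])
E
```

```text
6.3167 [0.6077 0.0128 0.0935] [-2.364  1.569  0.877] [0.1 5.  3.8]
[[ 0.0749017  -0.00427199]] [-0.42230004  2.4365541   4.12626699] 0.0005364703609992219
```

View pics/w7.png

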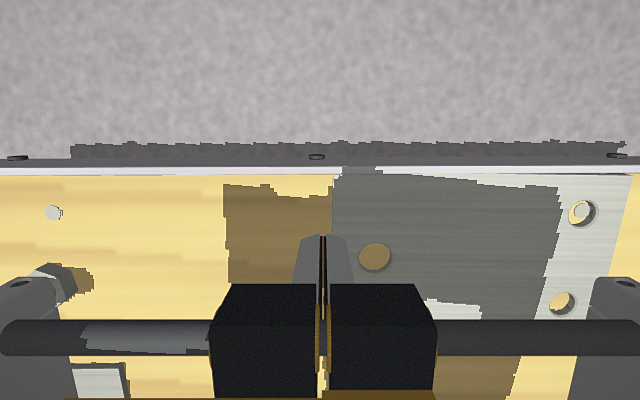

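```bash
python3 - <<'E'
from fit import *
d=np.load("w7.npz");K=d['K'];E=d['extrinsics'];s=np.load('stand.npy');p=d['p']
print(instand(px2w([(333,182),(632,176),(375,256),(582,213)],.096,K,E),s).round(4))
cv2.imwrite("pics/w7a.png",cv2.resize(p[150:290,270:470][:,:,::-1],None,fx=4,fy=4,interpolation=cv2.INTER_CUBIC))
E
```

```text
[[ 0.1127 -0.0091]
 [ 0.1153 -0.1705]
 [ 0.0692 -0.0334]
 [ 0.0945 -0.1476]]
```

View pics/w7a.png

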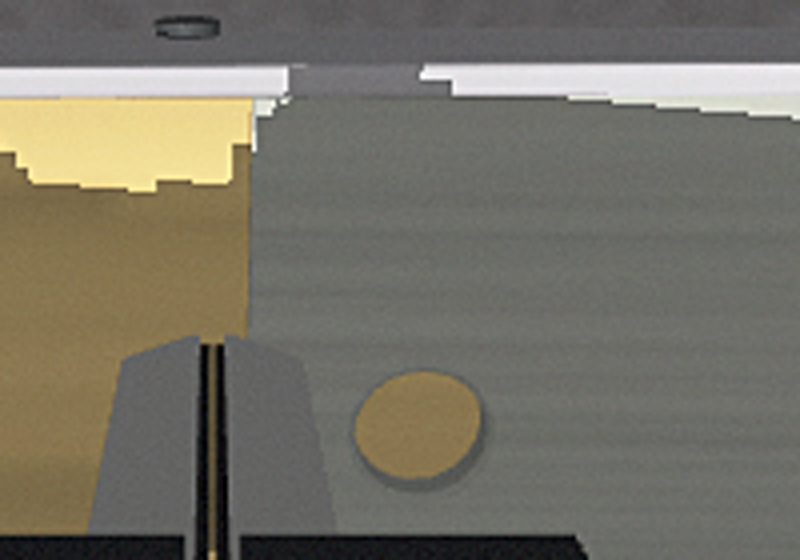

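Emit:
jog_arm(rows=[0.0006, -0.004, -0.001, 0, 0, 0, 1, 0.0006, -0.006, 0, 0, 0, 0, 1, 0.0006, -0.006, 0, 0, 0, 0, 1, 0.0006, -0.006, 0, 0, 0, 0, 1, 0.0006, -0.006, 0, 0, 0, 0, 1, 0.0006, -0.006, 0, 0, 0, 0, 1, 0.0006, -0.006, 0, 0, 0, 0, 1, 0.0006, -0.006, 0, 0, 0, 0, 1])

```text
time_s: 7.03
ee_pos: [0.613, -0.0325, 0.0933]
eef_rot: [-2.688, 1.568, 0.553]
force: [-0.6, 9.7, 10.0]
grip_width: 0.0004
```

Emit:
jog_arm(rows=[0.0006, -0.006, 0, 0, 0, 0, 1, 0.0006, -0.006, 0, 0, 0, 0, 1, 0.0005, -0.005, 0, 0, 0, 0, 1, 0.0005, -0.005, 0, 0, 0, 0, 1, 0.0004, -0.004, 0, 0, 0, 0, 1, 0.0004, -0.004, 0, 0, 0, 0, 1, 0.0003, -0.003, 0, 0, 0, 0, 1, 0, 0, 0, 0, 0, 0, 1])

```text
time_s: 7.7
ee_pos: [0.6162, -0.066, 0.0933]
eef_rot: [-2.864, 1.568, 0.376]
force: [-1.2, 5.8, 8.5]
grip_width: 0.0006
```

```bash
python3 snap.py w8 wrist; python3 snap.py t8 top; python3 - <<'E'
from station import ctrl
from fit import *
o=ctrl.get_obs();s=np.load('stand.npy');print(instand(o['ee_pos'][None],s),o['force'],o['grip_width'])
E
```

```text
7.7 [ 0.6162 -0.066   0.0933] [-2.864  1.568  0.376] [-1.2  5.8  8.5]
7.75 [ 0.6162 -0.0659  0.0933] [-2.99   1.568  0.251] [-0.4  5.4  9. ]
[[ 0.07529415 -0.08234593]] [-0.50845306  4.94370905  8.81477089] 0.00037826196871384657
```

View pics/w8.png

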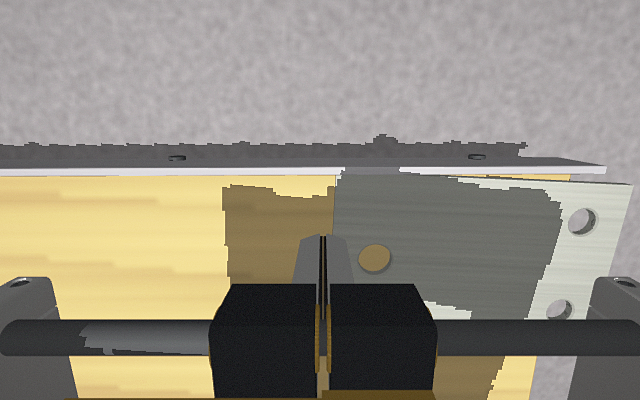

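The plate has slid along but turned slightly, leaving the two-hole end a few mm off the rail. I'll push the remaining ~17 mm slowly, then press the near long side square again.

Emit:
jog_arm(rows=[0.0004, -0.004, 0, 0, 0, 0, 1, 0.0004, -0.004, 0, 0, 0, 0, 1, 0.0003, -0.003, 0, 0, 0, 0, 1, 0.0003, -0.003, 0, 0, 0, 0, 1, 0.0002, -0.002, 0, 0, 0, 0, 1, 0, 0, 0, 0, 0, 0, 1])

```text
time_s: 8.3
ee_pos: [0.6178, -0.0818, 0.0933]
eef_rot: [-2.828, 1.568, 0.412]
force: [-0.6, 6.1, 9.5]
grip_width: 0.0003
```

```bash
python3 snap.py w9 wrist;  python3 - <<'E'
from station import ctrl
from fit import *
o=ctrl.get_obs();s=np.load('stand.npy');print(instand(o['ee_pos'][None],s),o['force'],o['grip_width'])
E
```

```text
8.3 [ 0.6178 -0.0818  0.0933] [-2.828  1.568  0.412] [-0.6  6.1  9.5]
[[ 0.07523677 -0.09826145]] [-0.09673482  6.57127995 10.07760941] 0.0003961146433947663
```

View pics/w9.png

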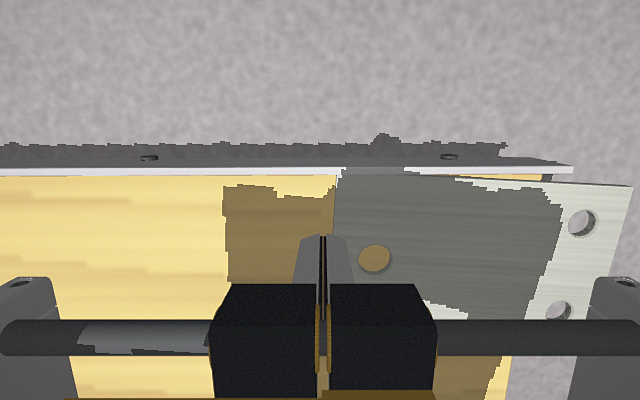

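Emit:
jog_arm(rows=[-0.001, 0.01, 0.001, 0, 0, 0, 1, 0, 0, 0.033, 0, 0, 0, 1, -0.018, -0.01, 0.033, 0, 0, 0, 0, -0.018, -0.01, 0.033, 0, 0, 0, 0, -0.018, -0.01, 0.033, 0, 0, 0, 0, -0.018, -0.01, 0.033, 0, 0, 0, 0, -0.02, -0.008, 0.033, 0, 0, 0, 0, 0, 0, 0, 0, 0, 0, 0])

```text
time_s: 9.02
ee_pos: [0.5233, -0.1216, 0.298]
eef_rot: [2.67, 1.561, -0.375]
force: [0.6, 0.6, 1.5]
grip_width: 0.037
```

Emit:
jog_arm(rows=[0, 0, 0, 0, 0, 0, 0, 0, 0, 0, 0, 0, 0, 0])

```text
time_s: 9.18
ee_pos: [0.524, -0.12, 0.2902]
eef_rot: [-0.169, 1.57, 3.072]
force: [-0.1, 0.9, 0.6]
grip_width: 0.0504
```

```bash
python3 snap.py w10 wrist
```

```text
9.1833 [ 0.524  -0.12    0.2902] [-0.169  1.57   3.072] [-0.1  0.9  0.6]
```

View pics/w10.png

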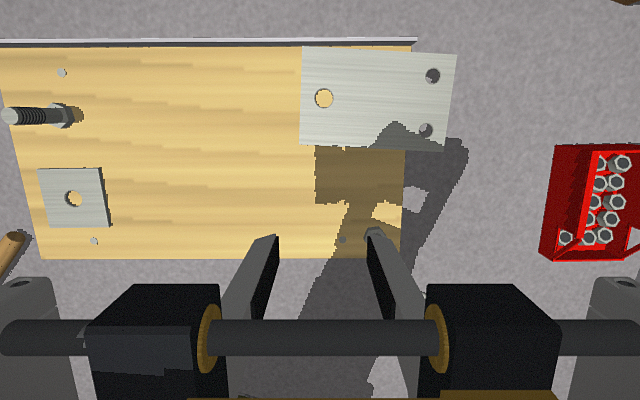

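```bash
cat > meas.py <<'E'
from fit import *
import sys,json
n=sys.argv[1];c0=json.loads(sys.argv[2]);b0=json.loads(sys.argv[3])
d=np.load(n+".npz");p=d['p'];K=d['K'];E=d['extrinsics']
g=cv2.cvtColor(p,cv2.COLOR_RGB2GRAY).astype(float);h=cv2.cvtColor(p,cv2.COLOR_RGB2HSV)[...,1].astype(float)
pl=[edge(g,c0[0],c0[1],5,.1),edge(g,c0[1],c0[2],5,.1),edge(g,c0[2],c0[3],5,.1),edge(h,c0[3],c0[0],5,.1)]
print('res',[round(float(x[1]),2) for x in pl])
c=np.array([isect(pl[i-1][0],pl[i][0]) for i in range(4)]);print(c.round(1).tolist())
W=px2w(c,.096,K,E);q,r=pose(W,PL);print('plate',q.round(4),(r*1e3).round(1).tolist())
# stand: visible right end edge & front & rail base
L=[edge(h,b0[i],b0[i+1],4,.08) for i in (0,2,4)];print('res',[round(float(x[1]),2) for x in L])
def wl(l):
    a=px2w([l[2:]-l[:2]*50,l[2:]+l[:2]*50],.09,K,E)[:,:2];return a
rl,en,fr=[wl(x[0]) for x in L]
s=np.load('stand.npy')
for nm,a in (('rail',rl),('end',en),('front',fr)):
    v=a[1]-a[0];print(nm,'in old stand frame',instand(a,s).round(4).tolist())
# frame from rail & end
v=rl[0]-rl[1] ; v=v if v[1]>0 else -v; th=np.arctan2(-v[0],v[1])
u=np.array([np.cos(th),np.sin(th)]);y=np.array([-u[1],u[0]])
ca=np.array([[.05,-.08],[.05,.08],[0,-.08]]);R=np.array([[np.cos(q[2]),-np.sin(q[2])],[np.sin(q[2]),np.cos(q[2])]])
C=ca@R.T+q[:2]
print('th',th,'rel',q[2]-th)
print('x of a,b', ((C[:2]-rl[0])@u+.12).round(4),'y end',(C[2]-en.mean(0))@y-.22)
print('with old stand frame',instand(C,s).round(4).tolist())
E
python3 meas.py w10 "[[302,46],[460,55],[445,151],[299,145]]" "[[20,46],[298,46],[405,165],[401,215],[100,259],[230,259]]"
```

```text
res [0.64, 0.18, 0.67, 0.16]
[[301.70001220703125, 42.900001525878906], [456.79998779296875, 54.599998474121094], [443.0, 151.10000610351562], [298.5, 143.60000610351562]]
plate [ 0.6168 -0.1676  0.0408] [[-1.3, -0.8], [0.4, 0.1], [-0.1, 0.7], [0.9, -0.0]]
res [0.12, 0.17, 0.06]
rail in old stand frame [[0.1202, 0.0974], [0.12, -0.0072]]
end in old stand frame [[-0.1042, -0.22], [0.0162, -0.2203]]
front in old stand frame [[-0.1201, 0.1236], [-0.1203, 0.0005]]
th 0.10081146338400954 rel -0.05997959642860327
x of a,b [0.1109 0.1205] y end -0.2630159997208719
with old stand frame [[0.1103, -0.2665], [0.1202, -0.1068], [0.0604, -0.2634]]
```

Measured: rail-side corner b touches (0.1203), corner a is about 10 mm out, and the end is at y ≈ -0.263, which should be about -0.267 once square. Next I press the near long side with both fingertips.

Emit:
jog_arm(rows=[0.002, -0.02, 0, 0, 0, 0, 0, 0.002, -0.021, -0.01, 0, 0, 0, 0, 0, 0, -0.036, 0, 0, 0, 0, 0, 0, -0.036, 0, 0, 0, 0, 0, 0, -0.036, 0, 0, 0, 0, 0, 0, -0.036, 0, 0, 0, 0, 0, 0, -0.03, 0, 0, 0, 0, 0, 0, -0.01, 0, 0, 0, 0])

```text
time_s: 9.9
ee_pos: [0.5258, -0.1598, 0.091]
eef_rot: [-0.45, 1.562, 2.791]
force: [-0.6, 0.1, -0.1]
grip_width: 0.0939
```

Emit:
jog_arm(rows=[0, 0, -0.003, 0, 0, 0, 0, 0, 0, 0, 0, 0, 0, 0])

```text
time_s: 10.07
ee_pos: [0.5283, -0.1609, 0.0939]
eef_rot: [-0.448, 1.57, 2.793]
force: [-0.2, -0.0, 0.8]
grip_width: 0.0944
```

```bash
python3 snap.py w11 wrist;  python3 - <<'E'
from station import ctrl
from fit import *
o=ctrl.get_obs();s=np.load('stand.npy');print(instand(o['ee_pos'][None],s),o['force'],o['grip_width'])
E
```

```text
10.0667 [ 0.5283 -0.1609  0.0939] [-0.448  1.57   2.793] [-0.2 -0.   0.8]
[[-0.02151029 -0.16811672]] [0.30813577 0.37430115 0.28295739] 0.09392154499083075
```

View pics/w11.png

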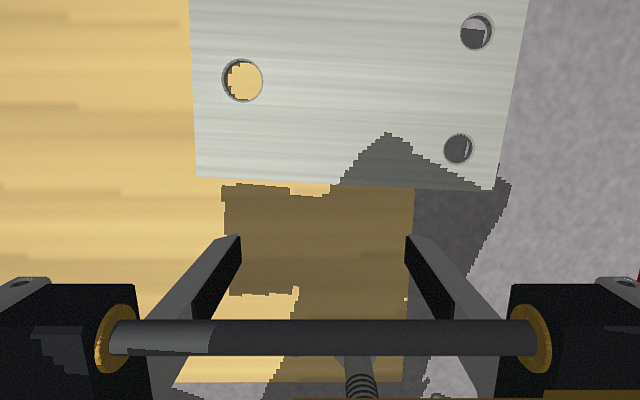

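Emit:
jog_arm(rows=[0.005, 0.0005, -0.001, 0, 0, 0, 0, 0.005, 0.0005, 0, 0, 0, 0, 0, 0.005, 0.0005, 0, 0, 0, 0, 0, 0.004, 0.0004, 0, 0, 0, 0, 0, 0.004, 0.0004, 0, 0, 0, 0, 0, 0.003, 0.0003, 0, 0, 0, 0, 0, 0.003, 0.0003, 0, 0, 0, 0, 0, 0.003, 0.0003, 0, 0, 0, 0, 0])

```text
time_s: 10.78
ee_pos: [0.56, -0.1582, 0.0929]
eef_rot: [0.231, 1.57, -2.812]
force: [-3.8, -2.4, 1.6]
grip_width: 0.0942
```

```bash
python3 snap.py w12 wrist;  python3 - <<'E'
from station import ctrl
from fit import *
o=ctrl.get_obs();s=np.load('stand.npy');print(instand(o['ee_pos'][None],s),o['force'],o['grip_width'])
E
```

```text
10.7833 [ 0.56   -0.1582  0.0929] [ 0.231  1.57  -2.812] [-3.8 -2.4  1.6]
[[ 0.01032209 -0.16827674]] [-1.66680776 -1.62586296  1.32238746] 0.09367150687539998
```

View pics/w12.png

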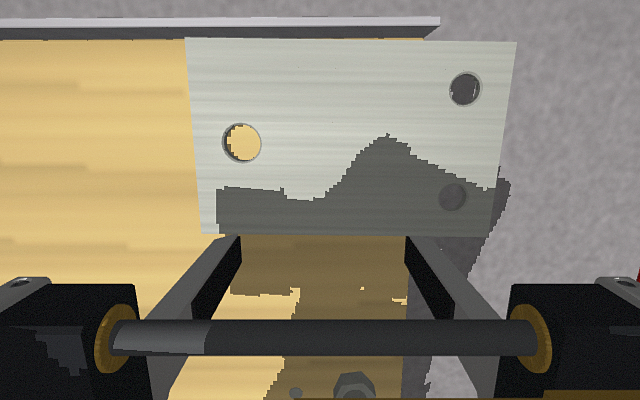

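Emit:
jog_arm(rows=[0.001, 0.0001, 0, 0, 0, 0, 0, 0.001, 0.0001, 0, 0, 0, 0, 0, 0.0005, 0, 0, 0, 0, 0, 0, 0, 0, 0, 0, 0, 0, 0])

```text
time_s: 11.17
ee_pos: [0.5621, -0.1578, 0.0928]
eef_rot: [-0.16, 1.569, 3.081]
force: [-6.0, -1.1, 3.0]
grip_width: 0.0938
```

Emit:
jog_arm(rows=[0.001, 0.0001, 0, 0, 0, 0, 0, 0, 0, 0, 0, 0, 0, 0])

```text
time_s: 11.33
ee_pos: [0.5625, -0.1578, 0.0928]
eef_rot: [-0.095, 1.568, -3.137]
force: [-12.0, -2.2, 5.3]
grip_width: 0.0942
```

```bash
python3 snap.py w13 wrist;  python3 - <<'E'
from station import ctrl
from fit import *
o=ctrl.get_obs();s=np.load('stand.npy');print(instand(o['ee_pos'][None],s),o['force'],o['grip_width'])
p=np.load('w13.npz')['p'];cv2.imwrite("pics/w13a.png",cv2.resize(p[0:80,170:530][:,:,::-1],None,fx=2.2,fy=2.2))
E
```

```text
11.3333 [ 0.5625 -0.1578  0.0928] [-0.095  1.568 -3.137] [-12.   -2.2   5.3]
[[ 0.01232982 -0.1682348 ]] [-12.78515792  -2.40680775   4.74766564] 0.0943174939234578
```

View pics/w13a.png

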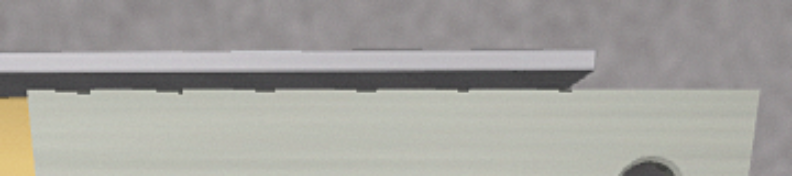

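Flush: the force has risen to 12 N against the rail and no wood shows between plate and rail. Backing off and measuring from above.

Emit:
jog_arm(rows=[-0.01, -0.001, 0, 0, 0, 0, 0, -0.01, -0.001, 0, 0, 0, 0, 0, 0, 0, 0.035, 0, 0, 0, 0, 0, 0, 0.035, 0, 0, 0, 0, 0, 0, 0.035, 0, 0, 0, 0, 0, 0, 0.035, 0, 0, 0, 0, 0, 0, 0.035, 0, 0, 0, 0, 0, 0, 0.03, 0, 0, 0, 0])

```text
time_s: 12.05
ee_pos: [0.5438, -0.1593, 0.3008]
eef_rot: [2.966, 1.568, -0.076]
force: [0.6, 0.5, 0.2]
grip_width: 0.0938
```

Emit:
jog_arm(rows=[0, 0, 0, 0, 0, 0, 0, 0, 0, 0, 0, 0, 0, 0, 0, 0, 0, 0, 0, 0, 0])

```text
time_s: 12.3
ee_pos: [0.5436, -0.1594, 0.2969]
eef_rot: [-0.812, 1.57, 2.429]
force: [0.4, -0.3, 0.2]
grip_width: 0.0939
```

```bash
python3 snap.py w14 wrist
```

```text
12.3 [ 0.5436 -0.1594  0.2969] [-0.812  1.57   2.429] [ 0.4 -0.3  0.2]
```

View pics/w14.png

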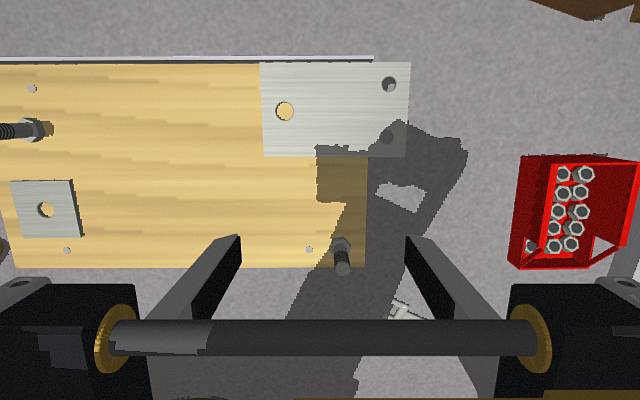

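```bash
sed -i 's/pl=\[edge(g,c0\[0\],c0\[1\],5,.1)/pl=[edge(g,c0[0],c0[1],3,.05)/; s/edge(g,c0\[2\],c0\[3\],5,.1)/edge(h,c0[2]+0*np.array(c0[2]),c0[3],4,.35)/' meas.py
python3 meas.py w14 "[[260,62],[411,62],[405,157],[264,156]]" "[[10,63],[255,63],[367,165],[365,230],[100,268],[190,268]]"
python3 - <<'E'
from fit import *
p=np.load('w14.npz')['p'];cv2.imwrite("pics/w14a.png",cv2.resize(p[45:175,250:425][:,:,::-1],None,fx=4.4,fy=4.4,interpolation=cv2.INTER_CUBIC))
E
```

```text
res [0.11, 0.25, 0.0, 0.22]
[[259.0, 61.400001525878906], [410.5, 61.70000076293945], [404.5, 157.0], [263.0, 156.0]]
plate [ 0.621  -0.1647  0.0955] [[0.0, -0.4], [-0.4, 0.1], [0.4, 0.6], [-0.1, -0.3]]
res [0.18, 0.24, 0.0]
rail in old stand frame [[0.12, 0.1059], [0.1201, -0.0018]]
end in old stand frame [[-0.0862, -0.2202], [0.0357, -0.2202]]
front in old stand frame [[-0.1198, 0.1144], [-0.1203, -0.0119]]
th 0.10434311247418092 rel -0.008834986202655215
x of a,b [0.1188 0.1202] y end -0.2609885146406138
with old stand frame [[0.1193, -0.2614], [0.1204, -0.1014], [0.0693, -0.2611]]
```

View pics/w14a.png

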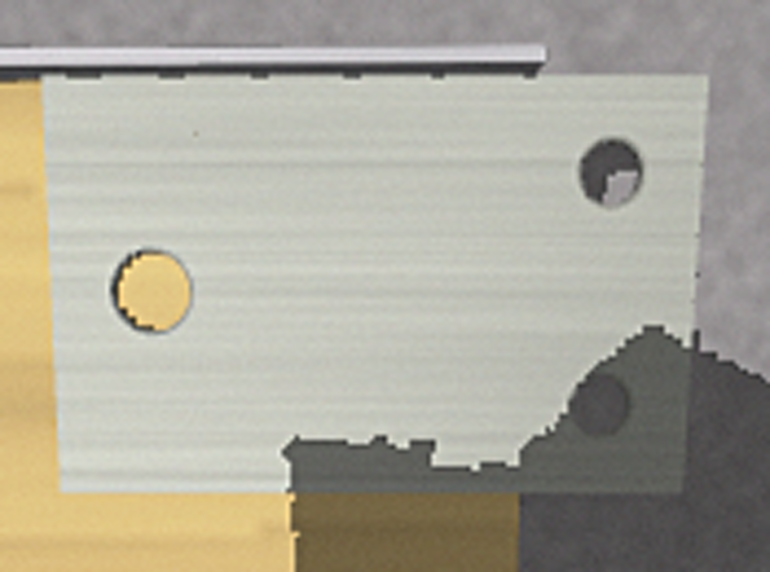

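All limits are met, but the overhang (about 41 mm) is near the low side of its range. There is plenty of time, so I'll nudge it 4 mm further.

Emit:
jog_arm(rows=[0.016, 0.024, 0, 0, 0, 0, 1, 0.016, 0.024, 0, 0, 0, 0, 1, 0.015, 0.024, -0.02, 0, 0, 0, 1, 0.015, 0.0248, -0.02, 0, 0, 0, 1, 0, 0, -0.02, 0, 0, 0, 1, 0, 0, -0.02, 0, 0, 0, 1, 0, 0, 0, 0, 0, 0, 1, 0, 0, 0, 0, 0, 0, 1])

```text
time_s: 13.02
ee_pos: [0.6051, -0.0627, 0.2167]
eef_rot: [-0.296, 1.568, 2.945]
force: [0.7, -0.2, 1.2]
grip_width: 0.0442
```

Emit:
jog_arm(rows=[0, 0, 0, 0, 0, 0, 1, 0, 0, 0, 0, 0, 0, 1, 0, 0, 0, 0, 0, 0, 1, 0, 0, 0, 0, 0, 0, 1, 0, 0, -0.01, 0, 0, 0, 1, 0, 0, -0.01, 0, 0, 0, 1, 0, 0, -0.01, 0, 0, 0, 1, 0, 0, -0.01, 0, 0, 0, 1])

```text
time_s: 13.68
ee_pos: [0.6053, -0.0628, 0.1763]
eef_rot: [-0.287, 1.57, 2.954]
force: [-0.3, 0.5, -0.6]
grip_width: 0.001
```

Emit:
jog_arm(rows=[0, 0, -0.03, 0, 0, 0, 1, 0, 0, -0.03, 0, 0, 0, 1, 0, 0, -0.02, 0, 0, 0, 1, 0, 0, -0.002, 0, 0, 0, 1, 0, 0, 0, 0, 0, 0, 1])

```text
time_s: 14.1
ee_pos: [0.6051, -0.0627, 0.0948]
eef_rot: [-0.272, 1.569, 2.969]
force: [0.4, -0.7, 1.2]
grip_width: 0.0004
```

```bash
python3 snap.py w15 wrist;  python3 - <<'E'
from station import ctrl
from fit import *
o=ctrl.get_obs();s=np.load('stand.npy');print(instand(o['ee_pos'][None],s),o['force'],o['grip_width'])
E
```

```text
14.1 [ 0.6051 -0.0627  0.0948] [-0.272  1.569  2.969] [ 0.4 -0.7  1.2]
[[ 0.06521974 -0.07816309]] [ 0.39431843 -0.02484993  1.33167822] 0.0004289628710592416
```

View pics/w15.png

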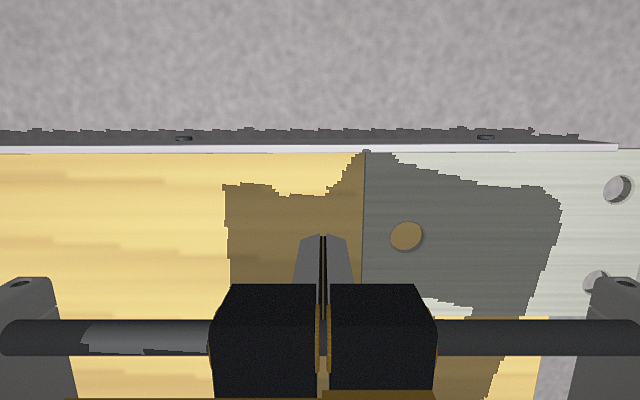

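Emit:
jog_arm(rows=[0, 0, -0.0018, 0, 0, 0, 1, 0.0005, -0.005, 0, 0, 0, 0, 1, 0.0005, -0.005, 0, 0, 0, 0, 1, 0.0004, -0.004, 0, 0, 0, 0, 1, 0.0003, -0.003, 0, 0, 0, 0, 1, 0.0002, -0.002, 0, 0, 0, 0, 1, 0.0002, -0.002, 0, 0, 0, 0, 1, 0, 0, 0, 0, 0, 0, 1])

```text
time_s: 14.82
ee_pos: [0.6078, -0.0838, 0.0944]
eef_rot: [-1.972, 1.57, 1.268]
force: [-0.6, 1.7, 2.2]
grip_width: 0.0007
```

```bash
python3 snap.py w16 wrist;  python3 - <<'E'
from station import ctrl
from fit import *
o=ctrl.get_obs();s=np.load('stand.npy');print(instand(o['ee_pos'][None],s),o['force'],o['grip_width'])
d=np.load('w16.npz');p=d['p'];cv2.imwrite("pics/w16a.png",cv2.resize(p[120:300,270:640][:,:,::-1],None,fx=2.1,fy=2.1))
E
```

```text
14.8167 [ 0.6078 -0.0838  0.0944] [-1.972  1.57   1.268] [-0.6  1.7  2.2]
[[ 0.06505606 -0.09921765]] [-0.67530335  2.81386066  2.45161655] 0.0007360146764288976
```

View pics/w16a.png

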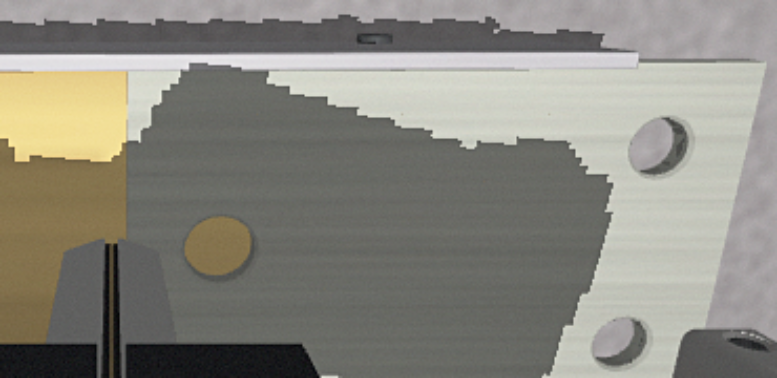

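Emit:
jog_arm(rows=[-0.001, 0.01, 0, 0, 0, 0, 1, 0, 0, 0.034, 0, 0, 0, 1, -0.012, -0.015, 0.034, 0, 0, 0, 1, -0.012, -0.015, 0.034, 0, 0, 0, 1, -0.012, -0.015, 0.034, 0, 0, 0, 1, -0.012, -0.015, 0.034, 0, 0, 0, 1, -0.014, -0.025, 0.032, 0, 0, 0, 1, 0, 0, 0, 0, 0, 0, 1])

```text
time_s: 15.53
ee_pos: [0.5449, -0.1609, 0.302]
eef_rot: [2.575, 1.561, -0.469]
force: [0.5, -0.2, 0.3]
grip_width: 0.0003
```

Emit:
jog_arm(rows=[0, 0, 0, 0, 0, 0, 1, 0, 0, 0, 0, 0, 0, 1, 0, 0, 0, 0, 0, 0, 1])

```text
time_s: 15.78
ee_pos: [0.5451, -0.1571, 0.2935]
eef_rot: [-0.426, 1.568, 2.816]
force: [0.3, 0.8, -0.7]
grip_width: 0.0001
```

```bash
python3 snap.py w17 wrist;python3 snap.py t17 top
```

```text
15.7833 [ 0.5451 -0.1571  0.2935] [-0.426  1.568  2.816] [ 0.3  0.8 -0.7]
15.8333 [ 0.5452 -0.1572  0.2936] [-0.431  1.568  2.81 ] [-0.9 -0.6  0.1]
```

View pics/w17.png

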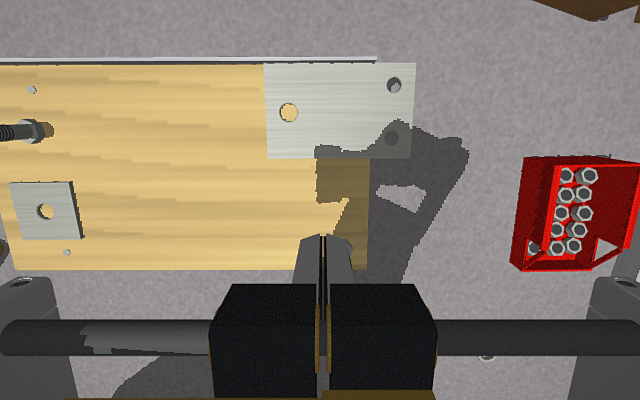

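```bash

python3 meas.py w17 "[[263,63],[416,63],[410,158],[267,157]]" "[[10,64],[258,64],[369,165],[367,230],[100,270],[190,270]]"
python3 - <<'E'
from fit import *
# independent: hole centres
d=np.load('w17.npz');p=d['p'];cv2.imwrite("pics/w17a.png",cv2.resize(p[45:175,250:425][:,:,::-1],None,fx=4.4,fy=4.4,interpolation=cv2.INTER_CUBIC))
t=np.load('t17.npz');cv2.imwrite("pics/t17a.png",cv2.resize(t['p'][120:240,230:400][:,:,::-1],None,fx=4.4,fy=4.4,interpolation=cv2.INTER_CUBIC))
E
```

```text
res [0.03, 0.2, 0.04, 0.04]
[[262.8999938964844, 62.5], [415.8999938964844, 62.400001525878906], [409.6000061035156, 158.3000030517578], [267.1000061035156, 158.5]]
plate [ 0.6212 -0.1674  0.1005] [[-0.3, -0.3], [-0.3, 0.2], [0.3, 0.5], [0.4, -0.3]]
res [0.14, 0.18, 0.06]
rail in old stand frame [[0.12, 0.0885], [0.1203, -0.0184]]
end in old stand frame [[-0.0912, -0.22], [0.0308, -0.2204]]
front in old stand frame [[-0.1201, 0.1213], [-0.12, -0.0043]]
th 0.10526677431658456 rel -0.004787785189720534
x of a,b [0.1187 0.1195] y end -0.26391319337455665
with old stand frame [[0.1196, -0.264], [0.1199, -0.104], [0.0696, -0.2638]]
```

View pics/w17a.png

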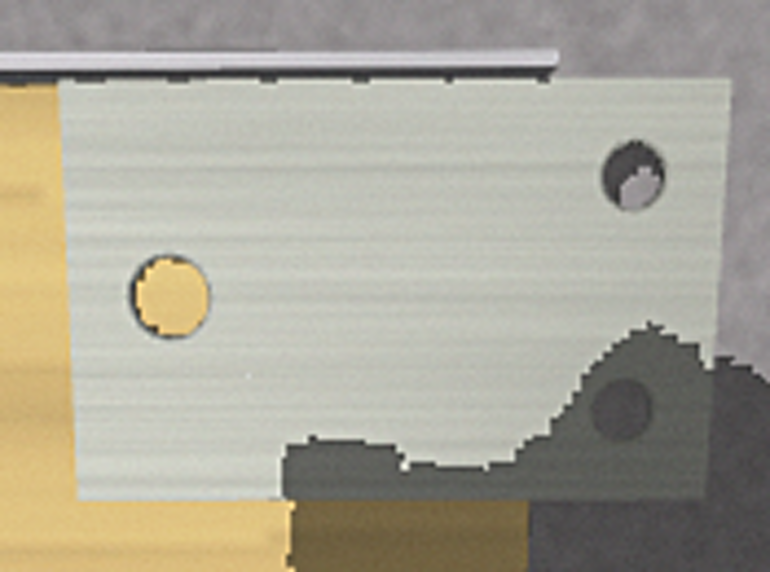

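View pics/t17a.png

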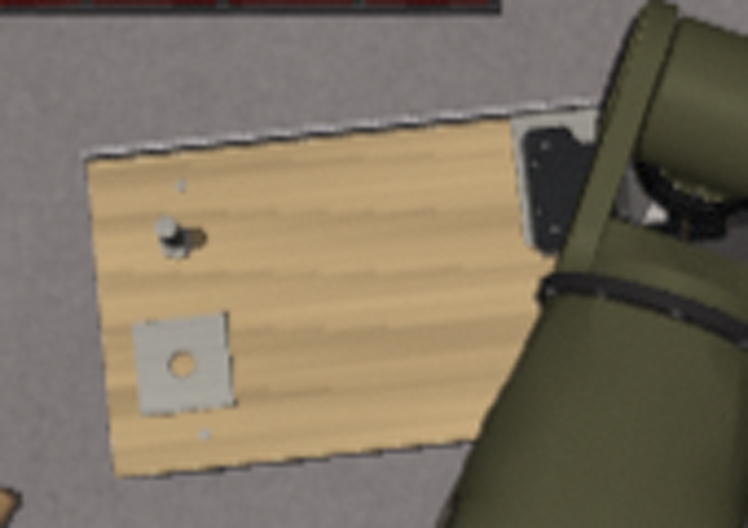

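The plate is flush (corners at x ≈ 0.119–0.120) with about 44 mm overhang, and the bystanders in view have not moved. The arm is clear at z = 0.29, so I'm handing in.

```bash
python3 -c "
from station import ctrl
print(ctrl.hand_in())"
```

```text
the job is handed in; nothing more can be done
None
```

I slid the footplate against the back rail with fingertip pushes only, never gripping or lifting it, and handed the job in at about 16 s of the 54 s. I used two open fingertips on its near long side and the shut fingers on its one-hole end.

| Last wrist-camera check | Measured | Allowed |
|---|---|---|
| Corner a (two-hole end), x | about 0.119–0.120 m | 0.1165 to 0.123 m |
| Corner b (other end), x | about 0.120 m | 0.1165 to 0.123 m |
| Two-hole end, y | -0.264 m (44 mm overhang) | -0.271 to -0.259 m |

- **Repeated steps:** The first slide along the rail turned the plate about 0.06 rad, leaving corner a roughly 10 mm out. I pressed it flush again. That left only 41 mm of overhang, so I nudged it about 3 mm further.
- **Accuracy:** Two ways of referencing the stand agreed to within 1 mm.
- **Bystanders:** I checked these by eye only, not by measurement.
  - The shim and left bolt looked unmoved in the last pictures.
  - The right bolt was standing when last seen, before the final nudge; the gripper or arm hid it after that.
  - The bin looked undisturbed at the end. I did not recheck the spanner, tape or hammer, but the arm never worked near them.
- **Flatness:** I took the plate to be flat from the top view and did not measure its tilt separately. The hand-in gave no verdict.

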